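Sweep the lock cylinders into the catch bin

ROBOT

A 7-joint arm with a two-finger parallel gripper is mounted at the origin on the work surface. World frame = base frame: x ahead of the robot, y to its left, z up, the work surface at z = 0. Lengths are in m, angles in rad, forces in N, time in s.
With the tool pointing down it reaches from about 0.4 to 0.925 m from the base axis. Payload 4.1 kg.
Tool frame: the origin (TCP) lies between the finger pads; the fingertips stand 19 mm ahead of it and the grasp point (between the pads) is the TCP; z points along the fingers, y is the line along which they close (so a half turn about z gives the same grasp; the last joint's range is limited). The gripper opens to 85 mm and grips with 20 to 120 N. Pads are 22 mm wide; open, the fingers measure 114 mm over their backs; the gripper's body (76 mm by 85 mm) begins 54 mm behind the grasp point. The pads swing forward as they close: fully open they stand 13 mm farther back than shut.
Start: joints at [1.05, 0.398, 0.045, 1.537, -0.019, 1.207, -0.051], TCP at [0.266, -0.593, 0.25] pointing down, gripper open.
Joint ranges: [-2.82, 2.82], [-0.49, 2.23], [-1.37, 1.46], [0, 2.46], [-1.36, 4.5], [0.23, 2], [-2.94, 2.94]. Speed limits (rad/s): [2.57, 2.57, 3.14, 3.14, 3.14, 3.14, 3.14].

INTERFACE

Orientations are given as a rotation vector (axis times angle).
In Python, from workcell import manip gives the robot as it stands.
- The arm moves only by the tool step_arm, never from a script. Its arguments are lists of equal length, an entry for each row: "linear": the shift along the tool's x, y, z as a fraction of full scale, a list of three; "turn": the turn, a rotation vector about the tool's x, y, z as a fraction of full scale, a list of three; "grip": the finger opening in mm, from 0 to 85.4. In form: {"linear": [[dx, dy, dz], ...], "turn": [[rx, ry, rz], ...], "grip": [grip, ...]}. A call has exactly 10 rows; each row shifts and turns the commanded pose from where the row before left it, along the tool's axes as they then stand; what a row does not reach is not made up. Full scale, the value 1, is 400 mm for a shift and pi/4 rad for a turn. A row lasts 1/12 s, in which the tool goes at most 41.7 mm and 7.16 degrees, less where a joint would pass 70% of its speed; a pose out of reach is approached as far as the arm can. A call with a number of a shift or a turn outside -1 to 1 is refused whole. A call with a gripper value outside its range is refused whole. The fingers move at their own pace and stop on an object; "force" is the grip in N (left out, the last holds). Time passes only in rows, so rows that do not move let the fingers close, or fill a call up. It gives the time, the measured TCP pose, the force, the opening and the grip force at its end, in the units of the state.
- manip.state(): the state, without advancing time (a new reading comes with each control period).
- manip.camera(name): name is "scene" or "side" or "wrist"; returns a dict with "image" (480x640x3 uint8, red, green, blue), "fovy" (degrees; the focal length in pixels is half the picture's height over the tangent of half this angle, whatever the lens; pixels are square), "cx", "cy" (the principal point, pixels), "distortion" ([k1, k2, p1, p2, k3] as OpenCV has them; the pictures are not rectified), "R" (3x3) and "t" (3): a world point X has camera coordinates R X + t. Camera axes: x right, y down, z forward; pixel columns grow to the right and rows downward; lengths in m; the calibration is good to about 2 mm. A picture is of the moment at which its call begins. There is no depth.
- manip.hand_in(): hands the job in; it is judged then, once.
The state is a dict: "time_s": time; "joints": joint angles; "qd": joint speeds; "tau": joint torques, N m; "tool_pos": TCP position; "eef_rot": TCP orientation; "contact_force": force on the tool from outside, world axes, zero at the start; "ft_torque": the same for the moment, N m; "opening": finger opening in m; "gripper_force": force on a finger pad.
Only numpy, scipy, OpenCV 4.12 (cv2) and the standard library are available. Lean on these libraries where they do the work, as an engineer would, in place of code of your own. Each camera call takes 0.05 s, during which the arm holds its last target. There are 200 camera calls.

TASK

Clear the three round brass lock cylinders off the sorting board: sweep them across the board with the closed fingertips and over its open edge, so that all three drop into the catch bin below. Only push them, do not grip or lift any of them; leave the padlock lying where it is on the board and do not disturb the other things on the bench.

Things in the scene. Friction and masses are not known exactly. Their poses are not given: they have to be found in the camera images.
- board: White laminate sorting board, one fixed piece with its catch bin. Origin at bench height, z up, +y points across the board to its open edge and the bin. Flat top 50 mm above the bench: x -135 to +135 mm, y -170 to +80 mm. Wooden rims, 8 mm thick and 12 mm high above the top, run inside both x sides and the -y end; the +y edge has none.
- board_edge (a point): Middle of the board's open edge (board y = 80 mm), on the board's top; axes as the board's.
- bin_floor (a point): Middle of the inner floor of the grey catch bin beyond the open edge, 4 mm above the bench; inside 262 mm (x) by 96 mm (y), axes as the board's. Walls 4 mm thick; outer walls end 56 mm above the bench, the wall on the board's side just below the board's top.
- cylinder0_mid (a point): Brass mortise lock cylinder standing on its flanged face on the board, cam plate on top: flange 34 mm diameter in the lowest 4 mm, tapering to a 29 mm threaded body, 33 mm tall overall, about 0.12 kg. This point is on its axis, 15 mm above the flanged face.
- cylinder1_mid (a point): Brass mortise lock cylinder standing on its flanged face on the board, cam plate on top: flange 34 mm diameter in the lowest 4 mm, tapering to a 29 mm threaded body, 33 mm tall overall, about 0.12 kg. This point is on its axis, 15 mm above the flanged face.
- cylinder2_mid (a point): Brass mortise lock cylinder standing on its flanged face on the board, cam plate on top: flange 34 mm diameter in the lowest 4 mm, tapering to a 29 mm threaded body, 33 mm tall overall, about 0.12 kg. This point is on its axis, 15 mm above the flanged face.
- cylinder0: Lock cylinder of cylinder0_mid; origin at the centre of its flanged face, z along its axis. The cylinders and the padlock lie in four rows side by side along the board's x, about 65 mm apart in random order, each row with a clear straight path along the board's +y to the open edge.
- cylinder1: Lock cylinder of cylinder1_mid; origin at the centre of its flanged face, z along its axis. The cylinders and the padlock lie in four rows side by side along the board's x, about 65 mm apart in random order, each row with a clear straight path along the board's +y to the open edge.
- cylinder2: Lock cylinder of cylinder2_mid; origin at the centre of its flanged face, z along its axis. The cylinders and the padlock lie in four rows side by side along the board's x, about 65 mm apart in random order, each row with a clear straight path along the board's +y to the open edge.
- padlock: Bystander. Brass padlock lying flat on the board, among the cylinders: body 38 mm (x) by 34 mm (y) by 18 mm high, steel shackle reaching 42 mm from the origin towards its own -y. Origin at the centre of the body's underside; turned at most 15 degrees against the board. Stays where it is.
- spray_can: Bystander. Blue spray can, 52 mm diameter, 130 mm tall, standing on the bench on the +y side of the board; origin at its underside.
- screwdriver: Bystander. Screwdriver lying on the bench on the +y side of the board, past the bin; origin at its underside near the middle.
- blank_box: Bystander. Cardboard box of key blanks, 100 by 60 by 35 mm, on the bench on the -y side of the board; origin at the centre of its underside.

How it is judged:
By the outcome, as a careful person would: the job done as asked, in the order asked, and still so for the second after the job is handed in, with the robot touching nothing.
It also fails if it takes over 48 s, if anything falls off the work surface, if the arm or the gripper's body presses on something with over 40 N, if the wrist force passes 120 N, or if a joint passes its speed limit or range.

## Working session

There is one attempt and no reset: what is moved stays moved. The work goes in short steps, Python scripts to look and compute and a tool call to move; the robot and the scene stay as the last step left them, time stands still between calls to the robot, and variables do not carry over. Pictures are saved under pics/ and viewed, at most 10 in all, crops included, and the job is handed in when it is done.

Besides the shell and the picture viewer there is one more tool, called after "Call:" as name(argument=value, ...), one argument or row to a line, values as JSON. step_arm: Moves the arm, as the interface text tells. Its arguments: {"type":"object","properties":{"linear":{"type":"array","items":{"type":"array","items":{"type":"number","minimum":-1,"maximum":1}}},"turn":{"type":"array","items":{"type":"array","items":{"type":"number","minimum":-1,"maximum":1}}},"grip":{"type":"array","items":{"type":"number"}},"force":{"type":"number"}},"required":["linear","turn","grip"]}

```bash
mkdir -p pics
python3 - <<'E'
from workcell import manip
import cv2,pickle
s=manip.state();print(s['time_s'],s['tool_pos'],s['eef_rot'],s['opening'])
d={}
for n in("scene","side"):
    c=manip.camera(n);d[n]=c;cv2.imwrite(f'pics/{n}0.png',c['image'][:,:,::-1])
    print(n,c['fovy'],c['cx'],c['cy'],c['distortion'],c['R'],c['t'])
pickle.dump(d,open('c0.pkl','wb'))
E
```

```text
0.0 [ 0.26592063 -0.59245529  0.24927248] [-3.07008950e+00 -6.57560216e-01  8.08611928e-04] 0.08534873247121645
scene 49.42768263378115 322.61180273629674 241.7463200777334 [-0.15397248  0.          0.          0.          0.        ] [[-0.87515502  0.48373586 -0.01016436]
 [ 0.37435145  0.66365309 -0.64763073]
 [-0.3065366  -0.57058233 -0.76188655]] [ 0.50271883 -0.1419007   1.48323573]
side 53.200757655435346 311.8525566843635 241.6861341799787 [-0.01119351  0.          0.          0.          0.        ] [[ 0.99608956 -0.08604479  0.02004682]
 [-0.03926208 -0.63438071 -0.77202306]
 [ 0.07914588  0.76821703 -0.6352783 ]] [-0.54557905  0.06579434  0.95104733]
```

View pics/scene0.png

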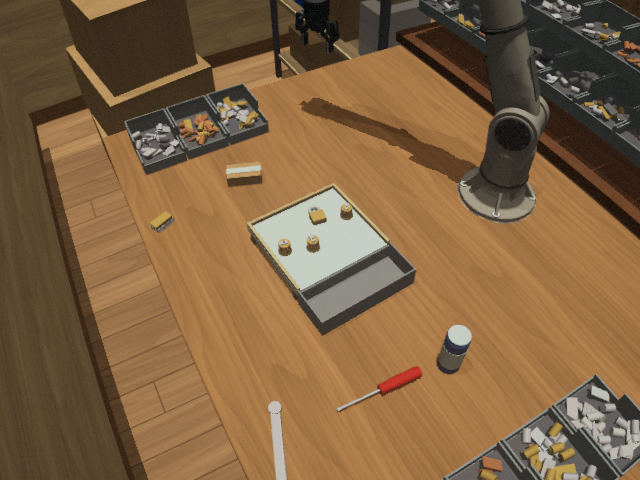

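View pics/side0.png

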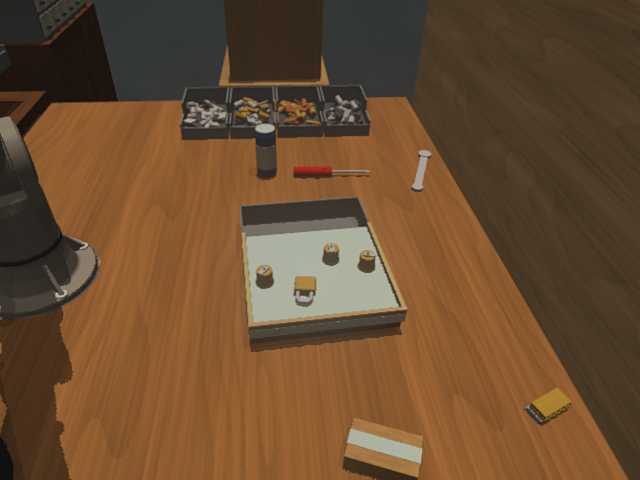

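The scene view shows the board with cylinders near (284,245), (313,241) and (346,210), and the padlock at (317,215). In the side view the cylinders are at (264,272), (331,251) and (367,259), and the padlock at (305,285). I'll zoom in for precise points.

Run:
```python
import cv2
a=cv2.imread('pics/scene0.png')[180:330,240:420];b=cv2.imread('pics/side0.png')[195:345,232:412]
cv2.imwrite('pics/z.png',cv2.resize(cv2.vconcat([a,b]),None,fx=2*1,fy=2,interpolation=cv2.INTER_CUBIC)) 
cv2.imwrite('pics/za.png',cv2.resize(a,None,fx=4,fy=4,interpolation=cv2.INTER_CUBIC)[:600,:720])
cv2.imwrite('pics/zb.png',cv2.resize(b,None,fx=4,fy=4,interpolation=cv2.INTER_CUBIC)[:600,:720])
```

```text
(no output)
```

View pics/za.png

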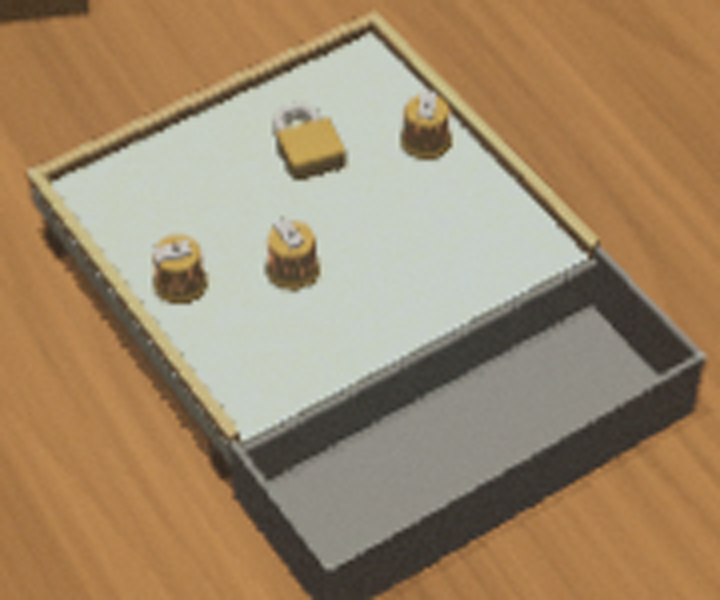

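View pics/zb.png

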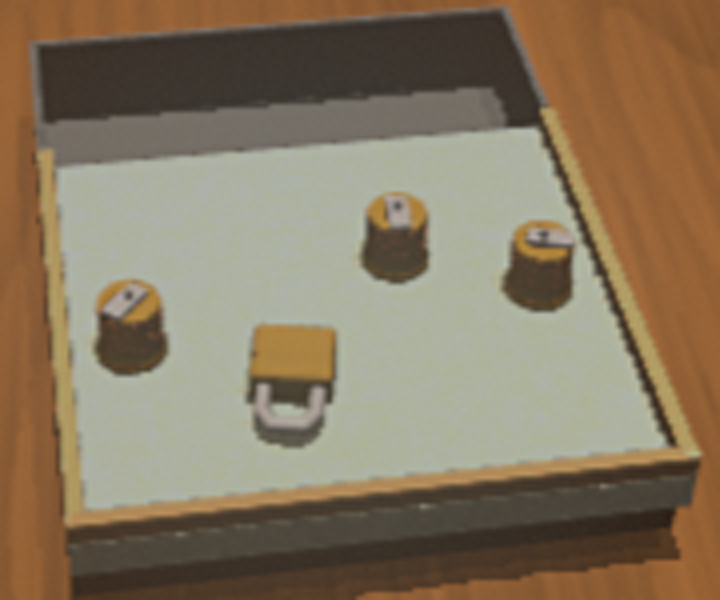

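```bash
cat > h.py <<'E'
import cv2,pickle,numpy as np
from scipy.optimize import least_squares
d=pickle.load(open('c0.pkl','rb'))
def K(c):
    f=240/np.tan(np.radians(c['fovy'])/2);return np.array([[f,0,c['cx']],[0,f,c['cy']],[0,0,1.]])
def norm(c,p): return cv2.undistortPoints(np.array([[p]],float),K(c),np.array(c['distortion'],float)).ravel()
def plane(c,p,z):
    r=c['R'].T@np.r_[norm(c,p),1];o=-c['R'].T@c['t'];return o+r*(z-o[2])/r[2]
def tri(cs,ps):
    X=cv2.triangulatePoints(*[np.c_[c['R'],c['t']] for c in cs],*[norm(c,p).reshape(2,1) for c,p in zip(cs,ps)]).ravel();return X[:3]/X[3]
E
python3 - <<'E'
from h import *
np.set_printoptions(precision=4,suppress=True)
off={'scene':(240,180),'side':(232,195)}
P={'+-':((30,172),(698,458),.062),'--':((375,13),(65,525),.062),'++':((235,437),(550,108),.062),'-+':((598,243),(42,150),.062),
'c0':((178,248),(541,242),.081),'c1':((292,235),(397,210),.081),'c2':((428,104),(129,300),.081),'pad':((310,140),(293,350),.068)}
M={}
for k,(a,b,z) in P.items():
    pa,pb=[np.array(q)/4+off[n]-.375 for q,n in((a,'scene'),(b,'side'))]
    M[k]=(plane(d['scene'],pa,z)+plane(d['side'],pb,z))/2
    print(k,tri((d['scene'],d['side']),(pa,pb)),plane(d['scene'],pa,z),plane(d['side'],pb,z))
L={'+-':(.135,-.17),'--':(-.135,-.17),'++':(.135,.08),'-+':(-.135,.08)}
f=lambda q:np.concatenate([[q[0]+np.cos(q[2])*x-np.sin(q[2])*y-M[k][0],q[1]+np.sin(q[2])*x+np.cos(q[2])*y-M[k][1]] for k,(x,y) in L.items()])
r=least_squares(f,[.5,0,0]);print(r.x,np.degrees(r.x[2]),r.fun)
c,s=np.cos(r.x[2]),np.sin(r.x[2])
for k in('c0','c1','c2','pad'): print(k,np.array([[c,s],[-s,c]])@(M[k][:2]-r.x[:2]))
E
```

```text
+- [ 0.6908 -0.1924  0.0587] [ 0.6904 -0.189   0.062 ] [ 0.6908 -0.1956  0.062 ]
-- [ 0.4231 -0.2113  0.0586] [ 0.425  -0.2082  0.062 ] [ 0.4233 -0.2142  0.062 ]
++ [0.6711 0.0573 0.0593] [0.6702 0.0595 0.062 ] [0.6717 0.0531 0.062 ]
-+ [0.4066 0.0376 0.0592] [0.4072 0.0395 0.062 ] [0.4077 0.0335 0.062 ]
c0 [ 0.6422 -0.0715  0.079 ] [ 0.6418 -0.0696  0.081 ] [ 0.6427 -0.0741  0.081 ]
c1 [ 0.5774 -0.0455  0.0802] [ 0.5766 -0.0447  0.081 ] [ 0.5783 -0.0469  0.081 ]
c2 [ 0.4494 -0.1001  0.0806] [ 0.4477 -0.0998  0.081 ] [ 0.4511 -0.1016  0.081 ]
pad [ 0.5228 -0.1222  0.0655] [ 0.5234 -0.1201  0.068 ] [ 0.5231 -0.1249  0.068 ]
[ 0.545  -0.0328  0.0729] 4.176977100787508 [ 0.0014 -0.0002 -0.0014 -0.001   0.0029  0.0006 -0.0029  0.0006]
c0 [ 0.0941 -0.046 ]
c1 [ 0.0314 -0.0153]
c2 [-0.1003 -0.0607]
pad [-0.0283 -0.0879]
```

The two views agree to within 3 mm. Board yaw is 4.18°, and the cylinders sit at board (94,-46), (31,-15) and (-100,-61) mm. I'll turn so that tool x is board +y and tool y is board +x, and close the fingers.

Call:
step_arm(
  linear=[
    [0,0,0],
    [0,0,0],
    [0,0,0],
    [0,0,0],
    [0,0,0],
    [0,0,0],
    [0,0,0],
    [0,0,0],
    [0,0,0],
    [0,0,0],
  ],
  turn=[
    [0,0,-0.1556],
    [0,0,-0.1556],
    [0,0,-0.1556],
    [0,0,-0.1556],
    [0,0,-0.1556],
    [0,0,-0.1556],
    [0,0,-0.1556],
    [0,0,-0.1556],
    [0,0,-0.1556],
    [0,0,-0.1556],
  ],
  grip=[0,0,0,0,0,0,0,0,0,0],
)

```text
time_s: 0.93
tool_pos: [0.2659, -0.5927, 0.2497]
eef_rot: [-2.131, -2.307, -0.001]
contact_force: [-0.9, -0.3, -0.2]
opening: 0.0001
gripper_force: 0.0
```

Call:
step_arm(
  linear=[
    [0.085,0.044,0.018],
    [0.085,0.044,0.018],
    [0.085,0.044,0.018],
    [0.085,0.044,0.018],
    [0.085,0.044,0.018],
    [0.085,0.044,0.018],
    [0.085,0.044,0.018],
    [0.085,0.044,0.018],
    [0.085,0.044,0.018],
    [0.085,0.044,0.018],
  ],
  turn=[
    [0,0,0],
    [0,0,0],
    [0,0,0],
    [0,0,0],
    [0,0,0],
    [0,0,0],
    [0,0,0],
    [0,0,0],
    [0,0,0],
    [0,0,0],
  ],
  grip=[0,0,0,0,0,0,0,0,0,0],
)

```text
time_s: 1.77
tool_pos: [0.4169, -0.2393, 0.1778]
eef_rot: [-2.139, -2.301, 0.001]
contact_force: [0.1, -0.5, 0.3]
opening: 0.0
gripper_force: 0.0
```

```bash
cat > b.py <<'E'
import numpy as np
from workcell import manip
from scipy.spatial.transform import Rotation as Ro
Y=.0729;O=np.array([.545,-.0328])
def board(p): c,s=np.cos(Y),np.sin(Y);return np.array([[c,s],[-s,c]])@(np.array(p)[:2]-O)
def show():
    s=manip.state();R=Ro.from_rotvec(s['eef_rot']).as_matrix()
    print('t',round(s['time_s'],2),'board mm',np.round(board(s['tool_pos'])*1e3,1),'z',round(s['tool_pos'][2]*1e3,1),'xaxis deg',np.degrees(np.arctan2(R[1,0],R[0,0])).round(2)-4.18,'tilt',np.round(R[:2,2],4),'F',np.round(s['contact_force'],1),'op',round(s['opening'],4))
E
python3 -c "from b import*;show()"
```

```text
t 1.77 board mm [-142.8 -196.6] z 177.8 xaxis deg 89.99000000000001 tilt [-0.0003 -0.0002] F [ 0.1 -0.5  0.3] op 0.0
```

Call:
step_arm(
  linear=[
    [0.043,0.0212,0],
    [0.043,0.0212,0],
    [0.043,0.0212,0],
    [0.043,0.0212,0],
    [0.043,0.0212,0],
    [0,0,0.04],
    [0,0,0.04],
    [0,0,0.04],
    [0,0,0.04],
    [0,0,0],
  ],
  turn=[
    [0,0,0],
    [0,0,0],
    [0,0,0],
    [0,0,0],
    [0,0,0],
    [0,0,0],
    [0,0,0],
    [0,0,0],
    [0,0,0],
    [0,0,0],
  ],
  grip=[0,0,0,0,0,0,0,0,0,0],
)

```text
time_s: 2.6
tool_pos: [0.4502, -0.1516, 0.1114]
eef_rot: [-2.134, -2.297, 0.004]
contact_force: [-0.7, -0.3, -0.9]
opening: -0.0002
gripper_force: 0.0
```

Run:
```python
from b import *;show()
import cv2
a=manip.camera('side')['image'][195:345,232:412,::-1];b=manip.camera('wrist')['image'][:,:,::-1]
a=cv2.resize(a,(576,480),interpolation=cv2.INTER_CUBIC);b=cv2.resize(b,(640,480))
o=cv2.hconcat([a,b]);cv2.imwrite('pics/p1.png',cv2.resize(o,(800,int(480*800/o.shape[1]))))
```

```text
t 2.6 board mm [-103.2 -111.5] z 111.4 xaxis deg 90.02000000000001 tilt [-0.0062  0.0022] F [-0.7 -0.3 -0.9] op -0.0002
```

View pics/p1.png

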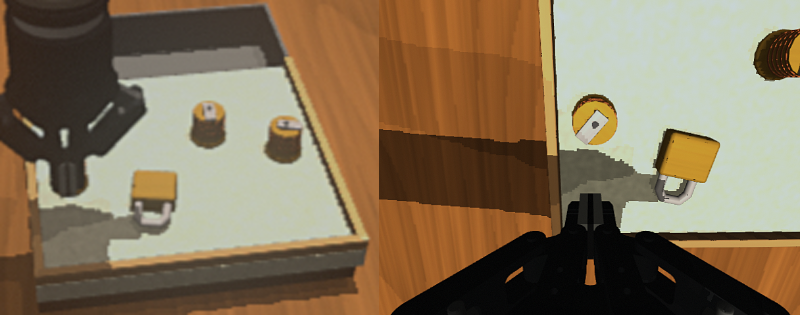

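The side view shows the fingertips behind the left cylinder. In the wrist view they are nearly in line with it (595,120), needing about 3 mm of correction. The fingertips look about 13 mm wide along tool y, which is enough for a centred push.

Call:
step_arm(
  linear=[
    [0,0.004,0.022],
    [0,0.004,0.022],
    [0,0,0.022],
    [0,0,0.022],
    [0,0,0],
    [0.01,0,0],
    [0.01,0,0],
    [0.01,0,0],
    [0.01,0,0],
    [0.01,0,0],
  ],
  turn=[
    [0,0,0],
    [0,0,0],
    [0,0,0],
    [0,0,0],
    [0,0,0],
    [0,0,0],
    [0,0,0],
    [0,0,0],
    [0,0,0],
    [0,0,0],
  ],
  grip=[0,0,0,0,0,0,0,0,0,0],
)

```text
time_s: 3.53
tool_pos: [0.4548, -0.1315, 0.0795]
eef_rot: [2.138, 2.301, 0.0]
contact_force: [0.2, 0.6, -0.1]
opening: 0.0003
gripper_force: 0.0
```

```bash
python3 -c "from b import*;show()"
```

```text
t 3.53 board mm [-97.2 -91.8] z 79.5 xaxis deg 90.03999999999999 tilt [ 0.0007 -0.0003] F [ 0.2  0.6 -0.1] op 0.0003
```

Call:
step_arm(
  linear=[
    [0,-0.007,0.007],
    [0,0,0],
    [0.01,0,0],
    [0.015,0,0],
    [0.018,0,0],
    [0.018,0,0],
    [0.018,0,0],
    [0.018,0,0],
    [0.018,0,0],
    [0.018,0,0],
  ],
  turn=[
    [0,0,0],
    [0,0,0],
    [0,0,0],
    [0,0,0],
    [0,0,0],
    [0,0,0],
    [0,0,0],
    [0,0,0],
    [0,0,0],
    [0,0,0],
  ],
  grip=[0,0,0,0,0,0,0,0,0,0],
)

```text
time_s: 4.37
tool_pos: [0.4478, -0.0783, 0.0763]
eef_rot: [2.138, 2.302, -0.0]
contact_force: [0.7, -0.2, 0.7]
opening: -0.0
gripper_force: 0.3
```

Run:
```python
from b import *;show()
import cv2
a=manip.camera('side')['image'][195:345,232:412,::-1];b=manip.camera('wrist')['image'][:,:,::-1]
a=cv2.resize(a,(576,480),interpolation=cv2.INTER_CUBIC);b=cv2.resize(b,(640,480))
o=cv2.hconcat([a,b]);cv2.imwrite('pics/p2.png',cv2.resize(o,(800,int(480*800/o.shape[1]))))
```

```text
t 4.37 board mm [-100.3  -38.3] z 76.3 xaxis deg 90.03999999999999 tilt [ 0.     -0.0001] F [ 0.7 -0.2  0.7] op -0.0
```

View pics/p2.png

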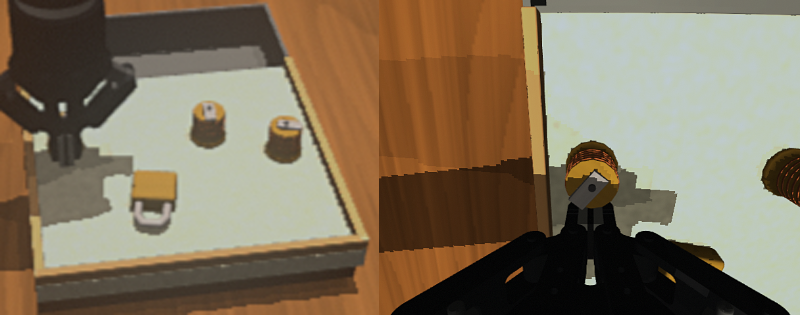

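The wrist view shows the cylinder upright, centred and in contact with the tips at (592,180). I'll continue to the edge.

Call:
step_arm(
  linear=[
    [0.018,0,0],
    [0.018,0,0],
    [0.018,0,0],
    [0.018,0,0],
    [0.018,0,0],
    [0.018,0,0],
    [0.018,0,0],
    [0.018,0,0],
    [0.018,0,0],
    [0.018,0,0],
  ],
  turn=[
    [0,0,0],
    [0,0,0],
    [0,0,0],
    [0,0,0],
    [0,0,0],
    [0,0,0],
    [0,0,0],
    [0,0,0],
    [0,0,0],
    [0,0,0],
  ],
  grip=[0,0,0,0,0,0,0,0,0,0],
)

```text
time_s: 5.3
tool_pos: [0.4426, -0.0067, 0.0763]
eef_rot: [2.139, 2.301, -0.0]
contact_force: [0.2, -0.4, 1.1]
opening: -0.0
gripper_force: 0.5
```

Call:
step_arm(
  linear=[
    [0.018,0,0],
    [0.018,0,0],
    [0.018,0,0],
    [0.018,0,0],
    [0.018,0,0],
    [0.018,0,0],
    [0.018,0,0],
    [0.018,0,0],
    [0,0,0],
    [0,0,0],
  ],
  turn=[
    [0,0,0],
    [0,0,0],
    [0,0,0],
    [0,0,0],
    [0,0,0],
    [0,0,0],
    [0,0,0],
    [0,0,0],
    [0,0,0],
    [0,0,0],
  ],
  grip=[0,0,0,0,0,0,0,0,0,0],
)

```text
time_s: 6.13
tool_pos: [0.4383, 0.0505, 0.0762]
eef_rot: [-2.137, -2.302, 0.0]
contact_force: [0.2, -0.6, -0.3]
opening: -0.0002
gripper_force: 0.0
```

```bash
cat >> b.py <<'E'
def pic(f):
    import cv2
    a=manip.camera('scene')['image'][180:330,240:420,::-1];b=manip.camera('wrist')['image'][:,:,::-1]
    o=cv2.hconcat([cv2.resize(a,(576,480),interpolation=cv2.INTER_CUBIC),b]);cv2.imwrite(f,cv2.resize(o,(800,int(480*800/o.shape[1]))))
E
python3 -c "from b import*;show();pic('pics/p3.png')"
```

```text
t 6.13 board mm [-100.4   90.8] z 76.2 xaxis deg 90.07 tilt [-0.0002 -0.0001] F [ 0.2 -0.6 -0.3] op -0.0002
```

View pics/p3.png

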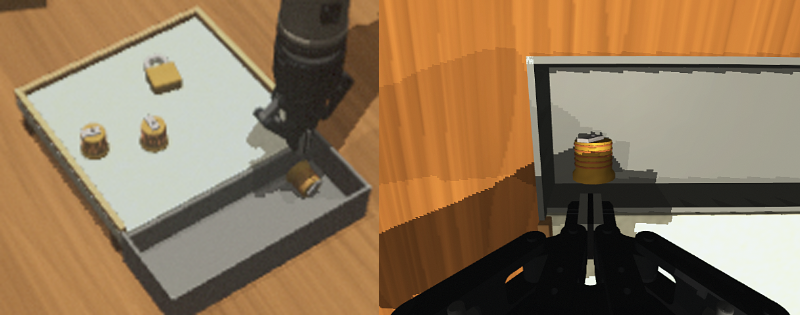

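The cylinder is in the bin at (303,180) in the scene view. Next I'll lift and move behind the middle one.

Call:
step_arm(
  linear=[
    [0,0,-0.05],
    [0,0,-0.05],
    [0,0,-0.05],
    [-0.0553,0.0471,0],
    [-0.0553,0.0471,0],
    [-0.0553,0.0471,0],
    [-0.0553,0.0471,0],
    [-0.0553,0.0471,0],
    [-0.0553,0.0471,0],
    [-0.0553,0.0471,0],
  ],
  turn=[
    [0,0,0],
    [0,0,0],
    [0,0,0],
    [0,0,0],
    [0,0,0],
    [0,0,0],
    [0,0,0],
    [0,0,0],
    [0,0,0],
    [0,0,0],
  ],
  grip=[0,0,0,0,0,0,0,0,0,0],
)

```text
time_s: 7.07
tool_pos: [0.5818, -0.0968, 0.136]
eef_rot: [-2.14, -2.3, 0.001]
contact_force: [-0.5, 0.2, 0.6]
opening: 0.0
gripper_force: 0.0
```

Call:
step_arm(
  linear=[
    [0,0,0],
    [0,0,0],
    [0,0,0.025],
    [0,0,0.025],
    [0,0,0.025],
    [0,0,0.025],
    [0,0,0.025],
    [0,0,0],
    [0,0,0],
    [0,0,0],
  ],
  turn=[
    [0,0,0],
    [0,0,0],
    [0,0,0],
    [0,0,0],
    [0,0,0],
    [0,0,0],
    [0,0,0],
    [0,0,0],
    [0,0,0],
    [0,0,0],
  ],
  grip=[0,0,0,0,0,0,0,0,0,0],
)

```text
time_s: 7.9
tool_pos: [0.5815, -0.0946, 0.0864]
eef_rot: [2.138, 2.301, 0.0]
contact_force: [-0.2, -0.5, 0.1]
opening: -0.0005
gripper_force: 0.0
```

```bash
python3 -c "from b import*;show();pic('pics/p4.png')"
```

```text
t 7.9 board mm [ 31.9 -64.3] z 86.4 xaxis deg 90.02000000000001 tilt [ 0.0004 -0.0001] F [-0.2 -0.5  0.1] op -0.0005
```

View pics/p4.png

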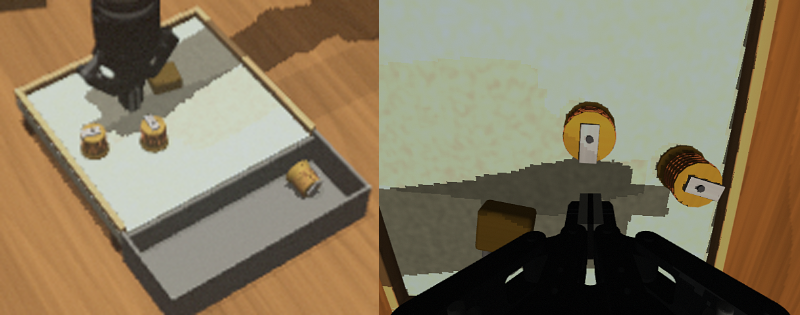

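The fingers line up with the middle cylinder (590,135) and the padlock is undisturbed. I'll lower and push.

Call:
step_arm(
  linear=[
    [0,0,0.0125],
    [0,0,0.0125],
    [0.018,0,0],
    [0.018,0,0],
    [0.018,0,0],
    [0.018,0,0],
    [0.018,0,0],
    [0.018,0,0],
    [0.018,0,0],
    [0.018,0,0],
  ],
  turn=[
    [0,0,0],
    [0,0,0],
    [0,0,0],
    [0,0,0],
    [0,0,0],
    [0,0,0],
    [0,0,0],
    [0,0,0],
    [0,0,0],
    [0,0,0],
  ],
  grip=[0,0,0,0,0,0,0,0,0,0],
)

```text
time_s: 8.83
tool_pos: [0.577, -0.0365, 0.0764]
eef_rot: [2.138, 2.301, -0.0]
contact_force: [0.2, -1.8, -0.1]
opening: -0.0001
gripper_force: 0.4
```

Call:
step_arm(
  linear=[
    [0.018,0,0],
    [0.018,0,0],
    [0.018,0,0],
    [0.018,0,0],
    [0.018,0,0],
    [0.018,0,0],
    [0.018,0,0],
    [0.018,0,0],
    [0.018,0,0],
    [0.018,0,0],
  ],
  turn=[
    [0,0,0],
    [0,0,0],
    [0,0,0],
    [0,0,0],
    [0,0,0],
    [0,0,0],
    [0,0,0],
    [0,0,0],
    [0,0,0],
    [0,0,0],
  ],
  grip=[0,0,0,0,0,0,0,0,0,0],
)

```text
time_s: 9.67
tool_pos: [0.572, 0.0355, 0.0765]
eef_rot: [2.139, 2.301, 0.001]
contact_force: [0.0, 1.1, 2.1]
opening: 0.0001
gripper_force: 1.3
```

Call:
step_arm(
  linear=[
    [0.0165,0,0],
    [0.0165,0,0],
    [0.0165,0,0],
    [0.0165,0,0],
    [0,0,0],
    [0,0,0],
    [0,0,0],
    [0,0,-0.05],
    [0,0,-0.05],
    [0,0,-0.05],
  ],
  turn=[
    [0,0,0],
    [0,0,0],
    [0,0,0],
    [0,0,0],
    [0,0,0],
    [0,0,0],
    [0,0,0],
    [0,0,0],
    [0,0,0],
    [0,0,0],
  ],
  grip=[0,0,0,0,0,0,0,0,0,0],
)

```text
time_s: 10.5
tool_pos: [0.5695, 0.06, 0.1366]
eef_rot: [-2.14, -2.3, 0.002]
contact_force: [-0.0, -0.3, 0.1]
opening: -0.0001
gripper_force: 0.0
```

```bash
python3 -c "from b import*;show();pic('pics/p5.png')"
```

```text
t 10.5 board mm [31.2 90.8] z 136.6 xaxis deg 89.94999999999999 tilt [-0.0012 -0.0005] F [-0.  -0.3  0.1] op -0.0001
```

View pics/p5.png

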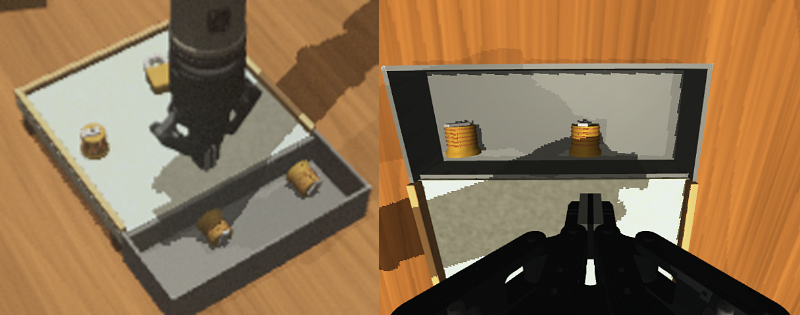

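Two cylinders are in the bin, at (302,178) and (215,228). Now the last one.

Call:
step_arm(
  linear=[
    [-0.0664,0.0225,0],
    [-0.0664,0.0225,0],
    [-0.0664,0.0225,0],
    [-0.0664,0.0225,0],
    [-0.0664,0.0225,0],
    [-0.0664,0.0225,0],
    [-0.0664,0.0225,0],
    [0,0,0],
    [0,0,0],
    [0,0,0],
  ],
  turn=[
    [0,0,0],
    [0,0,0],
    [0,0,0],
    [0,0,0],
    [0,0,0],
    [0,0,0],
    [0,0,0],
    [0,0,0],
    [0,0,0],
    [0,0,0],
  ],
  grip=[0,0,0,0,0,0,0,0,0,0],
)

```text
time_s: 11.43
tool_pos: [0.6455, -0.1196, 0.1353]
eef_rot: [-2.138, -2.299, 0.001]
contact_force: [0.7, 0.7, 0.1]
opening: -0.0
gripper_force: 0.0
```

Call:
step_arm(
  linear=[
    [0,0,0.025],
    [0,0,0.025],
    [0,0,0.025],
    [0,0,0.025],
    [0,0,0.025],
    [0,0,0.025],
    [0,0,0],
    [0,0,0],
    [0,0,0],
    [0,0,0],
  ],
  turn=[
    [0,0,0],
    [0,0,0],
    [0,0,0],
    [0,0,0],
    [0,0,0],
    [0,0,0],
    [0,0,0],
    [0,0,0],
    [0,0,0],
    [0,0,0],
  ],
  grip=[0,0,0,0,0,0,0,0,0,0],
)

```text
time_s: 12.27
tool_pos: [0.6469, -0.12, 0.0771]
eef_rot: [2.138, 2.3, 0.001]
contact_force: [0.2, 0.3, 0.1]
opening: 0.0002
gripper_force: 0.0
```

Run:
```python
from b import*;show()
import cv2
im=manip.camera('wrist')['image'];cv2.imwrite('pics/w6.png',im[:,:,::-1])
h=cv2.cvtColor(im,cv2.COLOR_RGB2HSV);m=cv2.inRange(h,(8,150,100),(30,255,255));m[300:]=0
n,_,st,ce=cv2.connectedComponentsWithStats(m)
for i in range(1,n):
    if st[i,4]>150: print(st[i],ce[i])
```

```text
t 12.27 board mm [ 95.3 -94.4] z 77.1 xaxis deg 90.00999999999999 tilt [ 0.0015 -0.0003] F [0.2 0.3 0.1] op 0.0002
[  414     0   226   300 63827] [532.99843326 152.4396102 ]
[ 279  168   87   86 3695] [318.13991881 207.94018945]
[   0  270   65   30 1339] [ 27.79387603 286.04929052]
```

The cylinder's centre column is about 322 px and the fingers are at about 321, so they are aligned. I'll push.

Call:
step_arm(
  linear=[
    [0.015,-0.002,0.002],
    [0.018,0,0],
    [0.018,0,0],
    [0.018,0,0],
    [0.018,0,0],
    [0.018,0,0],
    [0.018,0,0],
    [0.018,0,0],
    [0.018,0,0],
    [0.018,0,0],
  ],
  turn=[
    [0,0,0],
    [0,0,0],
    [0,0,0],
    [0,0,0],
    [0,0,0],
    [0,0,0],
    [0,0,0],
    [0,0,0],
    [0,0,0],
    [0,0,0],
  ],
  grip=[0,0,0,0,0,0,0,0,0,0],
)

```text
time_s: 13.15
tool_pos: [0.6403, -0.0487, 0.0756]
eef_rot: [2.139, 2.301, -0.0]
contact_force: [-0.2, -0.5, 0.6]
opening: -0.0
gripper_force: 0.5
```

Call:
step_arm(
  linear=[
    [0.018,0,0],
    [0.018,0,0],
    [0.018,0,0],
    [0.018,0,0],
    [0.018,0,0],
    [0.018,0,0],
    [0.018,0,0],
    [0.018,0,0],
    [0.018,0,0],
    [0.018,0,0],
  ],
  turn=[
    [0,0,0],
    [0,0,0],
    [0,0,0],
    [0,0,0],
    [0,0,0],
    [0,0,0],
    [0,0,0],
    [0,0,0],
    [0,0,0],
    [0,0,0],
  ],
  grip=[0,0,0,0,0,0,0,0,0,0],
)

```text
time_s: 13.98
tool_pos: [0.635, 0.0231, 0.0755]
eef_rot: [2.139, 2.301, -0.0]
contact_force: [-0.8, -0.4, 0.7]
opening: 0.0
gripper_force: 0.5
```

```bash
python3 -c "from b import*;show()"
```

```text
t 13.98 board mm [93.8 49.2] z 75.5 xaxis deg 90.00999999999999 tilt [-0.     -0.0001] F [-0.8 -0.4  0.7] op 0.0
```

Call:
step_arm(
  linear=[
    [0.018,0,0],
    [0.018,0,0],
    [0.018,0,0],
    [0.018,0,0],
    [0.018,0,0],
    [0.015,0,0],
    [0,0,0],
    [0,0,0],
    [0,0,-0.05],
    [0,0,-0.05],
  ],
  turn=[
    [0,0,0],
    [0,0,0],
    [0,0,0],
    [0,0,0],
    [0,0,0],
    [0,0,0],
    [0,0,0],
    [0,0,0],
    [0,0,0],
    [0,0,0],
  ],
  grip=[0,0,0,0,0,0,0,0,0,0],
)

```text
time_s: 14.82
tool_pos: [0.6307, 0.0631, 0.1144]
eef_rot: [-2.138, -2.299, 0.005]
contact_force: [0.5, 0.4, 0.8]
opening: 0.0001
gripper_force: 0.0
```

Call:
step_arm(
  linear=[
    [0,0,-0.06],
    [0,0,-0.06],
    [0,0,-0.06],
    [0,0,-0.06],
    [0,0,-0.06],
    [0,0,0],
    [0,0,0],
    [0,0,0],
    [0,0,0],
    [0,0,0],
  ],
  turn=[
    [0,0,0],
    [0,0,0],
    [0,0,0],
    [0,0,0],
    [0,0,0],
    [0,0,0],
    [0,0,0],
    [0,0,0],
    [0,0,0],
    [0,0,0],
  ],
  grip=[0,0,0,0,0,0,0,0,0,0],
)

```text
time_s: 15.65
tool_pos: [0.6312, 0.0639, 0.2339]
eef_rot: [-2.138, -2.3, 0.003]
contact_force: [1.0, -0.3, -0.3]
opening: -0.0
gripper_force: 0.0
```

```bash
python3 -c "from b import*;show();pic('pics/p7.png')"
```

```text
t 15.65 board mm [93.  90.1] z 233.9 xaxis deg 90.0 tilt [-0.0027 -0.0005] F [ 1.  -0.3 -0.3] op -0.0
```

View pics/p7.png

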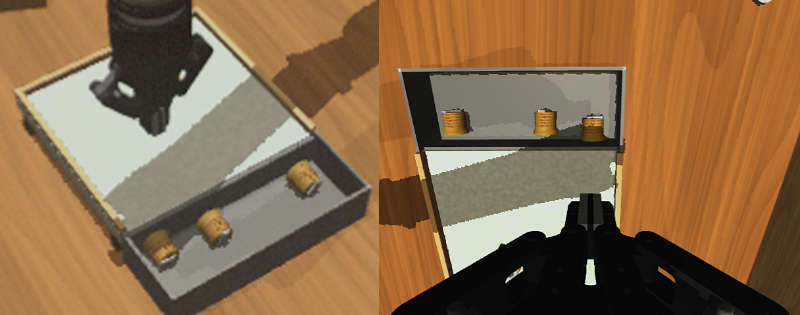

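All three cylinders lie in the bin, at (160,247), (214,228) and (303,178), and the gripper is clear.

```bash
python3 -c "from workcell import manip;print(manip.hand_in())"
```

```text
the job is handed in; nothing more can be done
None
```

All three lock cylinders were pushed off the open edge into the catch bin, the padlock and the other things on the bench were not touched, and I handed the job in after about 16 s of the 48 s; no verdict was shown.

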